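# Hang the tube wheel on the rotator's slanted spindle

### The arm

A 7-joint arm with a two-finger parallel gripper is mounted at the origin on the work surface. World frame = base frame: x ahead of the robot, y to its left, z up, the work surface at z = 0. Lengths are in mm, angles in rad, forces in N, time in s.
With the tool pointing down it reaches from about 425 to 875 mm from the base axis. Payload 4.7 kg.
Tool frame: the origin (TCP) lies midway between the tips of the shut fingers; the grasp point (between the pads) lies behind it (ctrl.grip_depth is the z of the grasp point in the tool frame, in mm); z points along the fingers, y is the line along which they close (so a half turn about z gives the same grasp; the last joint's range is limited). The gripper opens to 85 mm and grips with 20 to 120 N. Pads are 22 mm wide; open, the fingers measure 114 mm over their backs; the gripper's body (76 mm by 85 mm) begins 54 mm behind the grasp point. The pads swing forward as they close: fully open they stand 13 mm farther back than shut.
Start: joints at [-1.221, 0.321, -0.07, 1.45, 0.023, 1.371, -0.057], TCP at [214.218, 613.706, 231.349] pointing down, gripper open.
Joint ranges: [-2.86, 2.86], [-0.3, 2.09], [-1.38, 1.24], [0.06, 2.45], [-1.56, 4.7], [0.09, 2.05], [-2.69, 2.69]. Speed limits (rad/s): [2.57, 2.57, 3.14, 3.14, 3.14, 3.14, 3.14].

### API

Orientations are given as a rotation vector (axis times angle).
In Python, from plant import ctrl gives the robot as it stands.
- The arm moves only by the tool apply_moves, never from a script. Its arguments are lists of equal length, an entry for each row: "translation": the shift along the tool's x, y, z in m, a list of three; "turn": the turn about the tool's z in rad; "fingers": the opening, from 0 (shut) to 1 (fully open). A call has 1 to 12 rows; each row is the pose to reach, as a shift and turn from the pose commanded when the call began, along the tool's axes at that moment; what a row does not reach only later rows make up. A row lasts 1/8 s, in which the tool goes at most 62.5 mm and 10.7 degrees, less where a joint would pass 70% of its speed; a pose out of reach is approached as far as the arm can. A call with a gripper value outside its range is refused whole. The fingers move at their own pace and stop on an object; "grip_force" is the grip in N (left out, the last holds). Time passes only in rows, so rows that repeat a pose let the fingers close. It gives the time, the measured TCP pose, the force, the opening and the grip force at its end, in the units of the state.
- ctrl.get_obs(): the state, without advancing time (a new reading comes with each control period).
- ctrl.read_camera(name): name is "scene" or "top"; returns (picture, depth): 384x512x3 uint8, red, green, blue; 384x512 float32, mm along the optical axis (not along the pixel's ray), 0 where there is no reading.
- ctrl.get_calibration(name): a dict with "intrinsics" (3x3 intrinsics, pixels), "eye" and "orientation" of the camera in the world. Camera axes: x right, y down, z forward; pixel columns grow to the right and rows downward; lengths in mm; the calibration is good to about 2 mm. A picture is of the moment at which its call begins. get_calibration takes no time and is no camera call.
- ctrl.job_done(): hands the job in; it is judged then, once.
The state is a dict: "time_s": time; "qpos": joint angles; "joint_velocities": joint speeds; "effort": joint torques, N m; "eef_pos": TCP position; "eef_rot": TCP orientation; "contact_force": force on the tool from outside, world axes, zero at the start; "ft_torque": the same for the moment, N m; "width": finger opening in mm; "grasp_force": force on a finger pad.
Only numpy, scipy, OpenCV 4.12 (cv2) and the standard library are available. Lean on these libraries where they do the work, as an engineer would, in place of code of your own. Each camera call takes 0.05 s, during which the arm holds its last target. There are 200 camera calls.

### The job

Pick up the loose tube wheel by its blue square grip and hang it on the slanted steel spindle of the tube rotator: slide it on along the spindle, rest it gently on the spindle's cross pin and turn it until its slots drop over the pin and the hub sits fully home on the flange, then let go. The cross pin stands at any angle and is not measured, so feel for it; be gentle with the rotator (never over 40 N on it) and leave the other things on the bench where they are.

Things in the scene. Friction and masses are not known exactly. Their poses are not given: they have to be found in the camera images.
- tube_wheel: White disc 144 mm across (z 56 to 64 mm) with eight capped tubes at radius 58 mm (z 26 to 75 mm), on a blue hub 52 mm across and 56 mm long; 0.25 to 0.5 kg, loose, standing on its hub. Origin: centre of the hub's lower end; z along the hub axis, up as it stands.
- wheel_grip (a point): Point to grip the wheel, on its axis at z = 98 mm, in the blue square grip above the disc: 30 x 30 mm, z 64 to 108 mm, its flats square to the wheel's x and y.
- wheel_foot (a point): Centre of the hub's lower end, mouth of a blind bore 18 mm in diameter and 56 mm deep. Two crossing slots, 11 mm wide and 11 mm deep, run across the lower end along the wheel's x and y, so it fits the cross pin at every quarter turn.
- rotator: White and grey tube rotator, fixed, 170 mm deep (x -50 to 120 mm), 150 mm wide, 138 mm high (the drive excepted). Origin on the bench straight below the middle of the flange; z up; x points to its back; the spindle leans to its -x, roughly towards the robot.
- drive_head: Frame of the slanted drive, not turning: origin at the middle of the upper face of the 62 mm steel flange, 130 mm above the bench; z is the spindle axis, up and towards the rotator's front, 35 degrees from vertical; y is level. A hub fully home rests on the flange; one that has not found the cross pin rests on the pin, 8 mm above the flange.
- spindle_tip (a point): Free end of the steel spindle, on its axis, 50 mm from the flange. Spindle 16 mm in diameter, last 12 mm tapering to 6 mm. Near its foot a brass cross pin, 6 mm thick, 46 mm long, middle 5 mm above the flange, at a random angle that is not given. The spindle turns only under 0.25 N m or more.
- vial_jar: small amber jar with blue cap, 36 dia x 55 mm tall, stands loose nearest the robot; loose bystander, to be left alone; origin at the centre of its underside, z up
- tube_rack: white open rack 110 x 170 mm full of blue-capped sample tubes, 110 mm tall; loose bystander, to be left alone; origin at the centre of its underside, z up
- beaker: empty glass beaker, 70 mm across, 90 mm tall; loose bystander, to be left alone; origin at the centre of its underside, z up
- tip_box: open orange box 85 x 120 x 50 mm; loose bystander, to be left alone; origin at the centre of its underside, z up
- bottle_mid: wide clear sample bottle with white cap, 60 mm across, 85 mm tall; loose bystander, to be left alone; origin at the centre of its underside, z up
- bottle_right: wide clear sample bottle with white cap, 60 mm across, 85 mm tall; loose bystander, to be left alone; origin at the centre of its underside, z up
Mind the look-alikes: they are no part of the job. Leave any orange, pink or purple look-alike of the tube_wheel alone.

How it is judged:
By the outcome, as a careful person would: the job done as asked, in the order asked, and still so for the second after the job is handed in, with the robot touching nothing.
It also fails if it takes over 72 s, if anything falls off the work surface, if the arm or the gripper's body presses on something with over 40 N, if the wrist force passes 120 N, or if a joint passes its speed limit or range.

## Working session

There is one attempt and no reset: what is moved stays moved. The work goes in short steps, Python scripts to look and compute and a tool call to move; the robot and the scene stay as the last step left them, time stands still between calls to the robot, and variables do not carry over. Pictures are saved under pics/ and viewed, at most 10 in all, crops included, and the job is handed in when it is done.

Besides the shell and the picture viewer there is one more tool, called by a JSON object that holds its "fn" and its "kwargs", one argument or row to a line. apply_moves: Moves the arm, as the interface text tells. Its arguments: {"type":"object","properties":{"translation":{"type":"array","items":{"type":"array","items":{"type":"number"}}},"turn":{"type":"array","items":{"type":"number"}},"fingers":{"type":"array","items":{"type":"number"}},"grip_force":{"type":"number"}},"required":["translation","turn","fingers"]}

```bash
mkdir -p pics; ls
python3 - <<'E'
from plant import ctrl
import cv2,numpy as np
np.set_printoptions(precision=4,suppress=True)
for n in("scene","top"):
    p,d=ctrl.read_camera(n); cv2.imwrite(f"pics/{n}0.png",p[:,:,::-1]); np.savez(f"{n}0.npz",p=p,d=d)
    print(n,ctrl.get_calibration(n),(d>0).mean())
print(ctrl.get_obs(),ctrl.grip_depth)
E
```

```text
pics
scene {'intrinsics': array([[463.0012,   0.    , 245.151 ],
       [  0.    , 463.0012, 192.7171],
       [  0.    ,   0.    ,   1.    ]]), 'eye': array([1398.0784,  436.1683,  943.7067]), 'orientation': array([-1.3546, -2.0381,  0.9894])} 0.9960276285807291
top {'intrinsics': array([[499.4971,   0.    , 255.9474],
       [  0.    , 499.4971, 191.9896],
       [  0.    ,   0.    ,   1.    ]]), 'eye': array([ 178.0499,   28.1615, 1513.2193]), 'orientation': array([-2.1047,  2.1588, -0.2028])} 0.9959462483723959
{'time_s': 0.1, 'qpos': array([-1.2209,  0.3218, -0.0701,  1.4515,  0.0226,  1.3708, -0.0569]), 'joint_velocities': array([-0.0007, -0.0029, -0.0016, -0.0027,  0.0006, -0.0009,  0.0021]), 'effort': array([ -0.0007, -49.4878,  -0.3846, -31.521 ,   0.0129,   0.0074,
         0.    ]), 'eef_pos': array([214.0549, 613.2438, 230.3356]), 'eef_rot': array([-0.5249, -3.0972,  0.0027]), 'contact_force': array([-0.5286,  0.4547, -1.0195]), 'ft_torque': array([-0.0128,  0.0294, -0.0167]), 'grasp_force': 0.0, 'width': 85.35353723025881} -18.700000000000003
```

View pics/scene0.png

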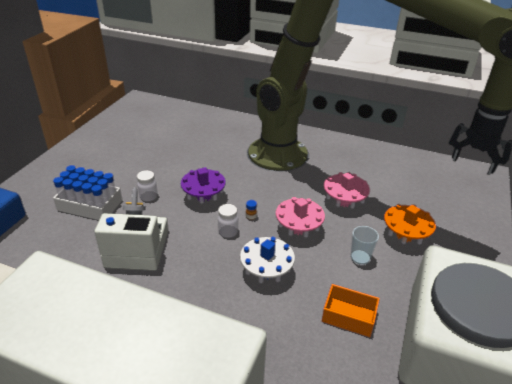

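View pics/top0.png

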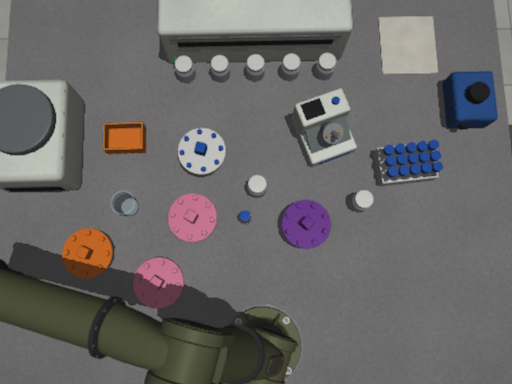

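Candidates: the white disc with a blue grip at top (201,149) / scene (267,249); pink at top (192,217) and (158,282); orange at (88,253); purple at (306,223). Only the white one fits "white disc, blue hub and grip". I'll confirm it in a crop montage and measure.

```bash
cat > h.py <<'E'
import numpy as np,cv2
from scipy.spatial.transform import Rotation as R
from plant import ctrl
np.set_printoptions(precision=3,suppress=True)
def cal(n):
    c=ctrl.get_calibration(n); return c["intrinsics"],c["eye"],R.from_rotvec(c["orientation"]).as_matrix()
def plane(n,uv,z):
    K,e,M=cal(n); uv=np.atleast_2d(uv).astype(float)
    r=(M@np.linalg.inv(K)@np.c_[uv,np.ones(len(uv))].T).T
    return e+r*((z-e[2])/r[:,2])[:,None]
def cloud(n,d):
    K,e,M=cal(n); v,u=np.mgrid[:384,:512]
    c=np.stack([(u-K[0,2])/K[0,0]*d,(v-K[1,2])/K[1,1]*d,d],-1); return c@M.T+e
def proj(n,P):
    K,e,M=cal(n); c=(np.atleast_2d(P)-e)@M; return (c@K.T)[:,:2]/c[:,2:]
E
python3 - <<'E'
from h import *
T=np.load("top0.npz");S=np.load("scene0.npz")
def crop(p,x,y,w=80,h=60): return cv2.resize(p[y:y+h,x:x+w,::-1],(400,300),interpolation=cv2.INTER_CUBIC)
cv2.imwrite("pics/m.png",np.vstack([np.hstack([crop(T["p"],161,120),crop(T["p"],290,95)]),np.hstack([crop(S["p"],227,222),crop(S["p"],90,190,100,75)])]))
for n,D,b in(("top",T,(170,120,235,180)),("scene",S,(235,232,300,290))):
    x0,y0,x1,y1=b; hsv=cv2.cvtColor(D["p"],cv2.COLOR_RGB2HSV)[y0:y1,x0:x1]
    m=((hsv[...,0]>100)&(hsv[...,0]<130)&(hsv[...,1]>120)).astype(np.uint8)
    P=cloud(n,D["d"])[y0:y1,x0:x1]
    nn,l,st,ce=cv2.connectedComponentsWithStats(m)
    i=1+np.argmax(st[1:,4]); print(n,[(s[4],(c+[x0,y0]).round(1)) for s,c in zip(st[1:],ce[1:]) if s[4]>4])
    c=max(cv2.findContours((l==i).astype(np.uint8),0,2)[0],key=cv2.contourArea)
    r=cv2.minAreaRect(c); print(r,plane(n,np.array(cv2.boxPoints(r))+[x0,y0],108))
    g=P[(l==i)]; t=g[g[:,2]>g[:,2].max()-8]; print("grip top",np.median(t,0),len(t),g[:,2].max())
    w=P[(hsv[...,1]<60)&(hsv[...,2]>130)]; w=w[(w[:,2]>55)&(w[:,2]<72)]; print("disc",w.min(0),w.max(0),np.median(w,0))
    cs=[(c+[x0,y0]) for s,c in zip(st[1:],ce[1:]) if 4<s[4]<25]
    if len(cs)>4:
        q=plane(n,cs,75)[:,:2]; A=np.c_[2*q,np.ones(len(q))]; s=np.linalg.lstsq(A,(q**2).sum(1),rcond=None)[0]
        print("caps circle",s[:2],np.sqrt(s[2]+s[:2]@s[:2]),np.degrees(np.arctan2(*(q-s[:2]).T[::-1])))
for n,D in(("top",T),("scene",S)):
    P=cloud(n,D["d"]); 
    b=(295,95,360,165) if n=="top" else (95,185,170,270)
    Q=P[b[1]:b[3],b[0]:b[2]]
    h=Q[...,2]; print(n,"z hist",np.histogram(h,bins=np.arange(0,220,10)))
    q=Q[(h>70)]; print(q.min(0),q.max(0))
E
```

```text
top [(np.int32(13), array([199.2, 131.5])), (np.int32(14), array([213.4, 135. ])), (np.int32(12), array([186.1, 138.3])), (np.int32(118), array([200.4, 148.1])), (np.int32(14), array([220.3, 147.5])), (np.int32(15), array([181.5, 151.9])), (np.int32(14), array([216.3, 161.5])), (np.int32(14), array([188.5, 164.7])), (np.int32(13), array([202.8, 168.5]))]
((30.441177368164062, 28.235292434692383), (10.6715669631958, 11.399173736572266), 14.03624439239502) [[553.874 187.399 108.   ]
 [586.875 179.234 108.   ]
 [578.364 149.203 108.   ]
 [545.423 157.485 108.   ]]
grip top [569.91  169.563 109.79 ] 71 114.23543956964158
disc [501.353 101.958  55.4  ] [644.421 240.264  71.965] [567.799 168.418  64.805]
caps circle [570.168 169.914] 57.71994112190963 [   5.251  -39.679   50.452  -84.125   94.668 -129.222  139.993 -174.997]
scene [(np.int32(236), array([267.7, 248.3])), (np.int32(17), array([256.4, 239.9])), (np.int32(21), array([286. , 246.1])), (np.int32(17), array([246. , 248.9])), (np.int32(20), array([288.5, 258.5])), (np.int32(19), array([247.6, 260.9])), (np.int32(20), array([261.1,
[... 405 characters left out ...]
83.399   94.26   -39.328    4.98    50.009]
top z hist (array([651,  39,  44,  73, 393, 440, 148, 132, 150, 127,  73, 103, 130,
       868, 502,  33,  17,   6,   0,   0,   0]), array([  0,  10,  20,  30,  40,  50,  60,  70,  80,  90, 100, 110, 120,
       130, 140, 150, 160, 170, 180, 190, 200, 210]))
[ 178.05  -271.681   70.103] [ 711.462   28.162 1513.219]
scene z hist (array([1186,  285,  286,  302,  432,  342,  258,  227,  204,  221,  211,
        216,  254,  842,  512,   48,   27,    7,    0,    0,    0]), array([  0,  10,  20,  30,  40,  50,  60,  70,  80,  90, 100, 110, 120,
       130, 140, 150, 160, 170, 180, 190, 200, 210]))
[ 483.716 -391.126   70.046] [1398.078  436.168  943.707]
```

View pics/m.png

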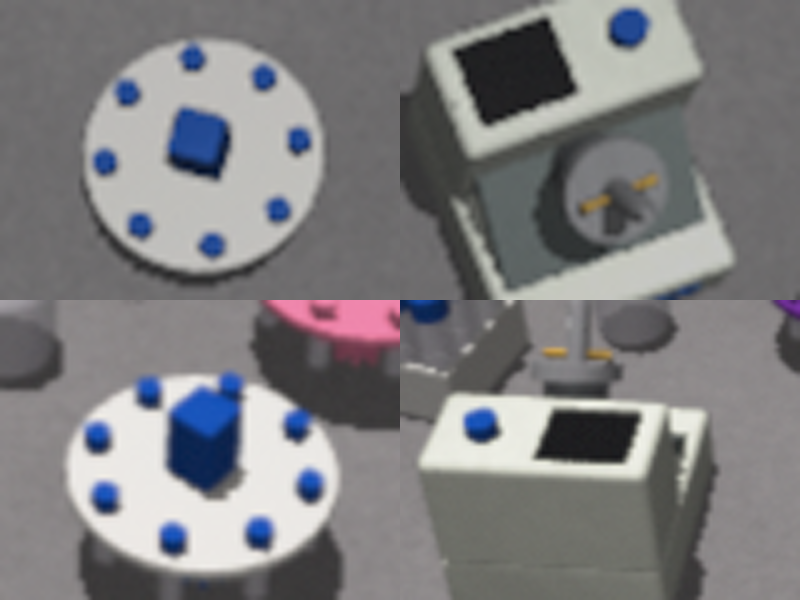

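The montage confirms it: the white disc with the blue square grip is at top (201,149). The rotator's flange is at top (333,132), with the brass pin visible running from about (329,137) to (341,131). Next I'll fit the flange, the yaw and the grip angle, and check what the interface offers for tilting.

Run:
```python
from h import *
print([a for a in dir(ctrl) if a[0]!='_'])
T=np.load("top0.npz");S=np.load("scene0.npz")
p=T["p"]; P=cloud("top",T["d"])
# grip top face: brighter blue
c=p[138:160,188:212].astype(int); m=(c[...,2]>c[...,0]+50); v=np.sort(c[...,2][m]); print("blue levels",v[::12])
m=(m&(c[...,2]>140)); 
n,l,st,ce=cv2.connectedComponentsWithStats(m.astype(np.uint8)); i=1+np.argmax(st[1:,4])
k=max(cv2.findContours((l==i).astype(np.uint8),0,1)[0],key=cv2.contourArea); r=cv2.minAreaRect(k)
b=plane("top",np.array(cv2.boxPoints(r))+[188,138],108); print("grip",ce[i]+[188,138],st[i,4],plane("top",ce[i]+[188,138],108),np.degrees(np.arctan2(*(b[1]-b[0])[1::-1])),np.linalg.norm(b[1]-b[0]),np.linalg.norm(b[2]-b[1]))
# rotator box top z~138: whitish+dark
x0,y0,x1,y1=290,85,362,170
Q=P[y0:y1,x0:x1];
m=((Q[...,2]>133)&(Q[...,2]<143)).astype(np.uint8); n,l,st,ce=cv2.connectedComponentsWithStats(m); i=1+np.argmax(st[1:,4]);print(st[1:])
k=max(cv2.findContours((l==i).astype(np.uint8),0,1)[0],key=cv2.contourArea); r=cv2.minAreaRect(k); b=plane("top",np.array(cv2.boxPoints(r))+[x0,y0],138); print("box\n",b)
# flange: grey pixels plane
for n,D,(u,w,h,hh) in(("top",T,(318,352,117,152)),("scene",S,(115,155,185,215))):
    Q=cloud(n,D["d"])[h:hh,u:w]; q=Q.reshape(-1,3); pc=D["p"][h:hh,u:w].reshape(-1,3).astype(int)
    br=(pc[:,0]-pc[:,2]>60); vv,uu=np.mgrid[h:hh,u:w]; print(n,"brass px",np.c_[uu.ravel(),vv.ravel()][br].tolist()); print(q[br])
    if n=="top":
        for row in range(0,35,3): print(h+row,Q[row,::3,2].round().astype(int))
```

```text
['PlanningError', 'get_calibration', 'get_obs', 'grip_depth', 'job_done', 'read_camera']
blue levels [ 69 110 135 144 145 145 146 148 151]
grip [199.829 146.386] 70 [[571.691 170.076 108.   ]] -13.891805695060954 24.62634801960298 25.546064992985222
[[   4    3   56   39 1062]
 [  45   16    1    1    1]
 [  32   37   21   15  140]
 [  40   36    5    2    6]
 [  46   37    1    1    1]]
box
 [[ 684.959 -103.25   138.   ]
 [ 736.264 -246.621  138.   ]
 [ 662.711 -267.959  138.   ]
 [ 612.403 -125.688  138.   ]]
top brass px [[340, 130], [338, 131], [339, 131], [340, 131], [328, 135], [329, 135], [330, 135], [327, 136], [328, 136]]
[[ 600.808 -233.747  142.633]
 [ 597.715 -227.702  143.49 ]
 [ 600.012 -232.018  135.769]
 [ 603.406 -237.05   124.466]
 [ 589.068 -199.913  135.061]
 [ 588.662 -202.593  136.194]
 [ 588.445 -205.376  136.693]
 [ 585.042 -196.271  138.851]
 [ 586.889 -200.202  132.384]]
117 [139 132 137 135 128 121 110  93 102  91   0   2]
120 [140 133 123 109  94  95  93  87  88  87   2   2]
123 [115 106 106 140 146 149 149  85  84  79   0  -6]
126 [ 94 100 143 151 137 141
[... 476 characters left out ...]
27, 202], [128, 202], [129, 202], [130, 202], [126, 203], [127, 203], [128, 203], [129, 203], [130, 203], [137, 203], [138, 203], [139, 203], [140, 203], [141, 203], [142, 203], [141, 204]]
[[ 604.412 -238.193  138.817]
 [ 604.496 -234.689  139.998]
 [ 605.965 -230.03   142.575]
 [ 600.829 -230.919  138.475]
 [ 600.27  -227.963  139.003]
 [ 606.9   -236.729  137.598]
 [ 605.264 -234.683  137.033]
 [ 604.65  -231.772  137.507]
 [ 600.515 -231.814  134.406]
 [ 603.702 -225.729  138.735]
 [ 591.566 -211.814  134.133]
 [ 593.145 -207.155  136.804]
 [ 592.501 -204.287  137.242]
 [ 592.075 -201.249  137.898]
 [ 593.235 -196.969  140.134]
 [ 588.9   -197.006  136.887]
 [ 589.941 -200.114  133.115]]
```

{"fn": "apply_moves", "kwargs": {
  "translation": [
    [-0.04, -0.025, 0],
    [-0.09, -0.056, 0],
    [-0.14, -0.087, 0],
    [-0.19, -0.119, 0],
    [-0.24, -0.15, 0],
    [-0.29, -0.181, 0.01],
    [-0.34, -0.212, 0.02],
    [-0.39, -0.243, 0.03],
    [-0.435, -0.271, 0.04],
    [-0.465, -0.29, 0.05],
    [-0.483, -0.301, 0.05],
    [-0.483, -0.301, 0.05]
  ],
  "turn": [0.13, 0.27, 0.41, 0.55, 0.69, 0.83, 0.97, 1.11, 1.25, 1.38, 1.506, 1.506],
  "fingers": [1, 1, 1, 1, 1, 1, 1, 1, 1, 1, 1, 1],
  "grip_force": 30
}}

```text
time_s: 1.6
eef_pos: [571.6, 168.2, 180.8]
eef_rot: [2.503, 1.898, -0.002]
contact_force: [-0.3, 0.5, -0.4]
width: 85.4
grasp_force: 0.0
```

{"fn": "apply_moves", "kwargs": {
  "translation": [
    [0.002, 0, 0.03],
    [0.002, 0, 0.065],
    [0.002, 0, 0.095],
    [0.002, 0, 0.103],
    [0.002, 0, 0.103],
    [0.002, 0, 0.103],
    [0.002, 0, 0.103],
    [0.002, 0, 0.103],
    [0.002, 0, 0.103]
  ],
  "turn": [0, 0, 0, 0, 0, 0, 0, 0, 0],
  "fingers": [1, 1, 1, 1, 1, 0.2, 0.2, 0.2, 0.2],
  "grip_force": 30
}}

```text
time_s: 2.72
eef_pos: [572.5, 172.3, 79.2]
eef_rot: [2.501, 1.9, 0.003]
contact_force: [1.6, -0.4, 2.9]
width: 29.6
grasp_force: 32.1
```

Run:
```python
from h import *
o=ctrl.get_obs(); print(o["eef_pos"],o["width"],o["grasp_force"],o["contact_force"],o["qpos"])
for w in([660,20,0],[690,20,0],[640,0,0]): print(w,proj("top",w))
for uv in([257,185],[245,216],[255,65]): print(uv,plane("top",uv,70))
# refine rotator yaw: edges of box top via intensity-based white mask
p=np.load("top0.npz")["p"]; x0,y0,x1,y1=285,82,365,170
g=cv2.cvtColor(p,cv2.COLOR_RGB2GRAY); c=cv2.resize(g[y0:y1,x0:x1],None,fx=4,fy=4,interpolation=cv2.INTER_CUBIC)
lsd=cv2.createLineSegmentDetector().detect(c)[0]
for s in lsd[:,0]:
    if np.hypot(s[2]-s[0],s[3]-s[1])>60:
        uv=(s.reshape(2,2)+.5)/4-.5+[x0,y0]; a=plane("top",uv,138); print(uv.ravel().round(1),a[:,:2].ravel().round(1),np.degrees(np.arctan2(*(a[1]-a[0])[1::-1])))
```

```text
[572.453 172.339  79.195] 29.602033414209604 32.138432264328 [ 1.561 -0.376  2.9  ] [-0.68   0.343  0.409  1.773 -0.155  1.055 -0.487]
[660, 20, 0] [[250.826 127.394]]
[690, 20, 0] [[250.596 118.286]]
[640, 0, 0] [[257.335 133.355]]
[257, 185] [[460.792   6.485  70.   ]]
[245, 216] [[369.734  43.839  70.   ]]
[255, 65] [[837.297   2.681  70.   ]]
[319.2  98.  325.3 112.8] [ 700.2 -179.6  654.7 -195.1] -161.24367244850868
[299.8 104.6 318.5  97.9] [ 681.4 -122.5  700.3 -177.7] -71.06784125059781
[313.  163.5 356.2 147.6] [ 505.7 -152.7  549.  -277.9] -70.88188391586408
[299.5 134.1 311.7 162.8] [ 592.7 -118.1  507.7 -149. ] -160.00298106737387
[350.5 138.7 335.3 144.5] [ 575.7 -263.2  559.7 -218.8] 109.8705248014612
[304.3 126.  349.7 109.7] [ 616.5 -132.8  662.6 -266.1] -70.95326128258422
[356.3 146.3 349.8 129.7] [ 552.9 -278.5  602.4 -262.8] 17.601928802835968
[340.3  87.7 295.5 103.4] [ 730.1 -242.8  685.2 -110.3] 108.74058358169175
[349.8 107.9 341.4  88. ] [ 667.9 -266.7  729.3 -245.7] 18.870949248674243
[353.2 151.6 322.4 162.9] [ 537.7 -268.8  506.6 -179.2] 109.11471813698843
[292.5 136.8 286.  122.7] [585.2 -97.7 627.6 -80.6] 22.01622687371616
```

{"fn": "apply_moves", "kwargs": {
  "translation": [
    [0, 0, 0],
    [0, 0, -0.015],
    [0, 0, -0.04],
    [-0.01, 0.014, -0.06],
    [-0.035, 0.047, -0.06],
    [-0.06, 0.081, -0.06],
    [-0.085, 0.115, -0.06],
    [-0.105, 0.142, -0.06],
    [-0.115, 0.155, -0.06],
    [-0.115, 0.155, -0.06],
    [-0.115, 0.155, -0.06]
  ],
  "turn": [0, 0, 0, 0.1, 0.24, 0.38, 0.52, 0.66, 0.8, 0.9, 0.967],
  "fingers": [0.2, 0.2, 0.2, 0.2, 0.2, 0.2, 0.2, 0.2, 0.2, 0.2, 0.2],
  "grip_force": 60
}}

```text
time_s: 4.1
eef_pos: [689.1, 20.0, 137.3]
eef_rot: [-3.098, -0.516, 0.005]
contact_force: [-0.1, 0.2, -4.3]
width: 29.1
grasp_force: 60.1
```

Run:
```python
from h import *
o=ctrl.get_obs(); print(o["eef_pos"],R.from_rotvec(o["eef_rot"]).as_matrix()[:, :2].T,o["width"],o["grasp_force"],o["contact_force"],o["ft_torque"])
p,d=ctrl.read_camera("scene"); cv2.imwrite("pics/s1.png",p[:,:,::-1])
```

```text
[689.092  19.98  137.308] [[ 0.946  0.324 -0.003]
 [ 0.324 -0.946 -0.001]] 29.08774376437422 60.09051561355591 [-0.095  0.153 -4.269] [ 0.128  0.027 -0.045]
```

View pics/s1.png

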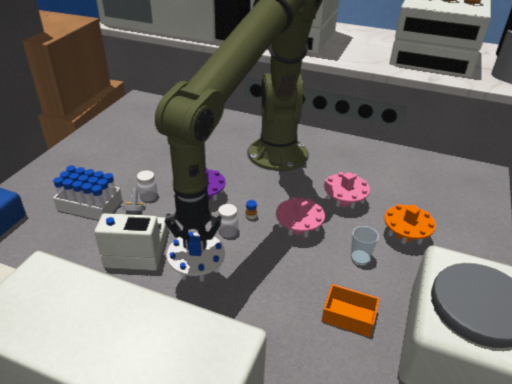

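The wheel is held level at scene (197,252). The tool can't tilt, so I'll lower the wheel to the clear bench and rock it over its hub edge in a light grip, which pivots it about the pads.

{"fn": "apply_moves", "kwargs": {
  "translation": [
    [0, 0, 0.025],
    [0, 0, 0.048],
    [0, 0, 0.057],
    [0, 0, 0.059],
    [0, 0, 0.059],
    [-0.004, 0, 0.059],
    [-0.009, 0, 0.058],
    [-0.013, 0, 0.058],
    [-0.017, 0, 0.057],
    [-0.022, 0, 0.057],
    [-0.026, 0, 0.057],
    [-0.026, 0, 0.057]
  ],
  "turn": [0, 0, 0, 0, 0, 0, 0, 0, 0, 0, 0, 0],
  "fingers": [0.2, 0.2, 0.2, 0.2, 0.2, 0.2, 0.2, 0.2, 0.2, 0.2, 0.2, 0.2],
  "grip_force": 25
}}

```text
time_s: 5.65
eef_pos: [665.3, 11.3, 81.4]
eef_rot: [-3.098, -0.52, 0.0]
contact_force: [0.8, 0.2, -4.6]
width: 29.5
grasp_force: 60.0
```

```bash
cat >> h.py <<'E'
def disc(tag):
    """fit the white disc's upper face, both cameras"""
    o=ctrl.get_obs(); M=R.from_rotvec(o["eef_rot"]).as_matrix(); g=o["eef_pos"]+M[:,2]*ctrl.grip_depth
    print("tcp",o["eef_pos"],"f",o["contact_force"],"t",o["ft_torque"],"w",o["width"],o["grasp_force"])
    for n in("top","scene"):
        p,d=ctrl.read_camera(n); cv2.imwrite(f"pics/{tag}_{n}.png",p[:,:,::-1])
        P=cloud(n,d).reshape(-1,3); hsv=cv2.cvtColor(p,cv2.COLOR_RGB2HSV).reshape(-1,3)
        q=P[(np.linalg.norm(P-(g-[0,0,30]),axis=1)<95)&(P[:,2]>8)&(hsv[:,1]<45)&(hsv[:,2]>150)&(d.ravel()>0)]
        best=None; rng=np.random.default_rng(0)
        for _ in range(400):
            a=q[rng.choice(len(q),3,False)]; v=np.cross(a[1]-a[0],a[2]-a[0]); L=np.linalg.norm(v)
            if L<800: continue
            k=np.abs((q-a[0])@v/L)<4
            if best is None or k.sum()>best.sum(): best=k
        q=q[best]; c=q.mean(0); v=np.linalg.svd(q-c)[2][2]; v*=np.sign(v[2])
        print(n,len(q),"normal",v,"tilt",np.degrees(np.arccos(v[2])),"lean az",np.degrees(np.arctan2(v[1],v[0])),"grip dist above disc",(g-c)@v)
E
python3 -c "
from h import *
disc('t1')"
```

```text
tcp [665.3    11.326  81.368] f [ 0.777  0.233 -4.619] t [ 0.01  -0.054 -0.021] w 29.451133192478604 59.98689651489258
top 243 normal [-0.004 -0.006  1.   ] tilt 0.42407061439232624 lean az -121.98691549675402 grip dist above disc 32.64780925650033
scene 407 normal [0.004 0.012 1.   ] tilt 0.7499229360138938 lean az 72.37228127118536 grip dist above disc 33.024931570049624
```

{"fn": "apply_moves", "kwargs": {
  "translation": [
    [0, 0, 0.002],
    [0, 0, 0.004],
    [0, 0, 0.005],
    [-0.004, 0, 0.004],
    [-0.009, 0, 0.003],
    [-0.013, 0, 0.003],
    [-0.017, 0, 0.002],
    [-0.022, 0, 0.002],
    [-0.026, 0, 0.002],
    [-0.026, 0, 0.002]
  ],
  "turn": [0, 0, 0, 0, 0, 0, 0, 0, 0, 0],
  "fingers": [0.3, 0.3, 0.3, 0.3, 0.3, 0.3, 0.3, 0.3, 0.3, 0.3],
  "grip_force": 25
}}

```text
time_s: 7.0
eef_pos: [640.4, 2.6, 79.3]
eef_rot: [-3.098, -0.52, 0.001]
contact_force: [0.0, -0.8, 1.5]
width: 29.0
grasp_force: 60.9
```

```bash
python3 -c "
from h import *
disc('t2')"
```

```text
tcp [640.357   2.624  79.314] f [ 0.009 -0.797  1.524] t [-0.181 -0.247 -0.039] w 29.021033045174686 60.879167318344116
top 215 normal [0.02  0.03  0.999] tilt 2.0750180581850923 lean az 56.85732734689028 grip dist above disc 34.739123556902456
scene 395 normal [-0.003  0.006  1.   ] tilt 0.40595235435078864 lean az 116.8036672703493 grip dist above disc 33.14156851800494
```

{"fn": "apply_moves", "kwargs": {
  "translation": [
    [0, 0, 0],
    [0, 0, 0],
    [0, 0, 0],
    [0, 0, 0],
    [0, 0, 0],
    [0, 0, 0.004],
    [-0.004, 0, 0.005],
    [-0.009, 0, 0.004],
    [-0.013, 0, 0.003],
    [-0.017, 0, 0.003],
    [-0.022, 0, 0.003],
    [-0.026, 0, 0.003]
  ],
  "turn": [0, 0, 0, 0, 0, 0, 0, 0, 0, 0, 0, 0],
  "fingers": [0.45, 0.45, 0.25, 0.25, 0.25, 0.25, 0.25, 0.25, 0.25, 0.25, 0.25, 0.25],
  "grip_force": 20
}}

```text
time_s: 8.6
eef_pos: [620.9, -4.6, 79.9]
eef_rot: [-3.098, -0.521, -0.016]
contact_force: [3.1, 1.6, 8.5]
width: 29.6
grasp_force: 20.7
```

```bash
python3 -c "
from h import *
disc('t3')"
```

```text
tcp [620.854  -4.554  79.914] f [3.116 1.589 8.508] t [ 0.341 -0.954 -0.034] w 29.626681008744725 20.72517067193985
top 130 normal [-0.194 -0.095  0.976] tilt 12.483429703269943 lean az -153.92224862310852 grip dist above disc 29.837764258461824
scene 309 normal [-0.193 -0.062  0.979] tilt 11.692715205878281 lean az -162.17285508408838 grip dist above disc 31.153093361782123
```

{"fn": "apply_moves", "kwargs": {
  "translation": [
    [-0.005, 0, 0],
    [-0.01, 0, 0],
    [-0.015, 0, 0.001],
    [-0.02, 0, 0.001],
    [-0.025, 0, 0.002],
    [-0.03, 0, 0.003],
    [-0.034, 0, 0.003],
    [-0.038, 0, 0.004],
    [-0.042, 0, 0.005],
    [-0.042, 0, 0.005]
  ],
  "turn": [0, 0, 0, 0, 0, 0, 0, 0, 0, 0],
  "fingers": [0.25, 0.25, 0.25, 0.25, 0.25, 0.25, 0.25, 0.25, 0.25, 0.25]
}}

```text
time_s: 9.95
eef_pos: [576.8, -19.2, 71.6]
eef_rot: [-3.098, -0.521, -0.001]
contact_force: [3.0, 0.2, 2.9]
width: 29.7
grasp_force: 21.5
```

```bash
python3 -c "
from h import *
disc('t4')"
```

```text
tcp [576.766 -19.212  71.591] f [2.968 0.217 2.914] t [-0.01  -0.661  0.019] w 29.70918387130215 21.478871405124664Traceback (most recent call last):
  File "<string>", line 3, in <module>
    disc('t4')
    ~~~~^^^^^^
  File "h.py", line 30, in disc
    q=q[best]; c=q.mean(0); v=np.linalg.svd(q-c)[2][2]; v*=np.sign(v[2])
                              ~~~~~~~~~~~~~~~~~~~~~^^^
IndexError: index 2 is out of bounds for axis 0 with size 1
```

```bash
sed -i 's/for n in("top","scene"):/for n in("scene",):/; s/<45)&(hsv\[:,2\]>150)/<60)\&(hsv[:,2]>110)/' h.py; python3 -c "
from h import *
disc('t5')
p=cv2.imread('pics/t5_scene.png'); cv2.imwrite('pics/t5c.png',cv2.resize(p[170:320,130:330],(800,600)))"
```

```text
tcp [576.784 -19.274  71.595] f [ 3.145 -0.433  3.407] t [-0.004 -0.549  0.017] w 29.489374402807805 21.475350558757782
scene 148 normal [-0.747 -0.211  0.63 ] tilt 50.949716048584 lean az -164.23780678398236 grip dist above disc 50.54453057881423
```

View pics/t5c.png

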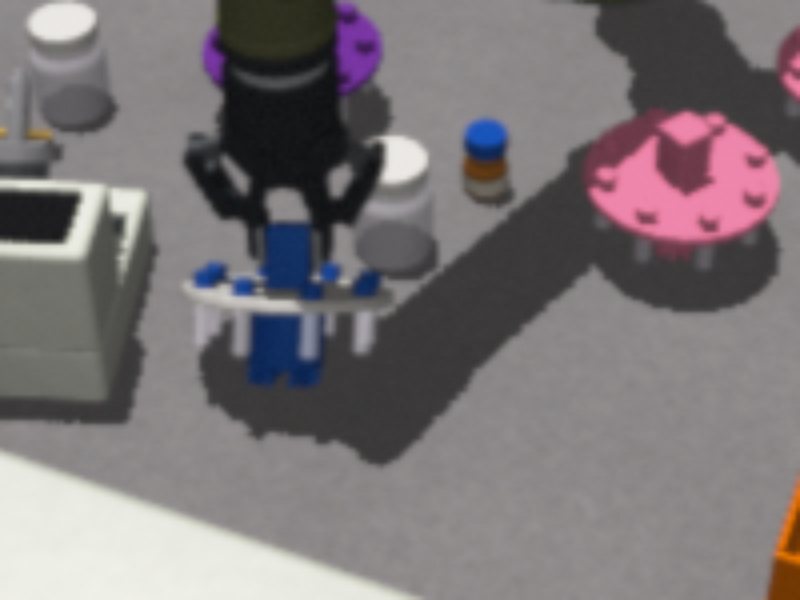

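The wheel now leans about 39° towards the robot: the disc is nearly edge-on at scene (202,243), and the bystanders are untouched. I'll lift it and carry it to a point before the spindle tip.

{"fn": "apply_moves", "kwargs": {
  "translation": [
    [0, 0, -0.01],
    [0, 0, -0.03],
    [0, 0, -0.06],
    [0, 0, -0.09],
    [-0.015, 0.02, -0.12],
    [-0.04, 0.05, -0.15],
    [-0.065, 0.085, -0.175],
    [-0.09, 0.12, -0.19],
    [-0.115, 0.155, -0.19],
    [-0.132, 0.18, -0.19],
    [-0.141, 0.193, -0.19],
    [-0.141, 0.193, -0.19]
  ],
  "turn": [0, 0, 0, 0, 0, 0, 0, 0, 0, 0, 0, 0],
  "fingers": [0.25, 0.25, 0.25, 0.25, 0.25, 0.25, 0.25, 0.25, 0.25, 0.25, 0.25, 0.25]
}}

```text
time_s: 11.55
eef_pos: [505.8, -248.3, 261.4]
eef_rot: [-3.098, -0.517, 0.001]
contact_force: [-0.5, 0.8, -3.7]
width: 29.7
grasp_force: 20.7
```

Run:
```python
from h import *
disc('t6')
p,d=ctrl.read_camera("top"); cv2.imwrite('pics/t6_top.png',p[:,:,::-1]); np.savez("t6t.npz",p=p,d=d)
s=cv2.imread('pics/t6_scene.png'); o=ctrl.get_obs()
g=o["eef_pos"]+[0,0,18.7]; a=proj("scene",g)[0].astype(int); b=proj("top",g)[0].astype(int); print(a,b)
f=lambda i,c,dy:cv2.resize(i[max(0,c[1]-60+dy):c[1]+60+dy,c[0]-40:c[0]+40],(400,600),interpolation=cv2.INTER_CUBIC)
cv2.imwrite("pics/t6.png",np.hstack([f(s,a,20),f(p[:,:,::-1],b,-20)]))
```

```text
tcp [ 505.822 -248.295  261.449] f [-0.488  0.784 -3.737] t [-0.01   0.041  0.037] w 29.733808698316395 20.74532389640808
scene 157 normal [-0.717 -0.238  0.655] tilt 49.07011959213728 lean az -161.67370256709899 grip dist above disc 49.29489950244907
[136 140] [356 149]
```

View pics/t6.png

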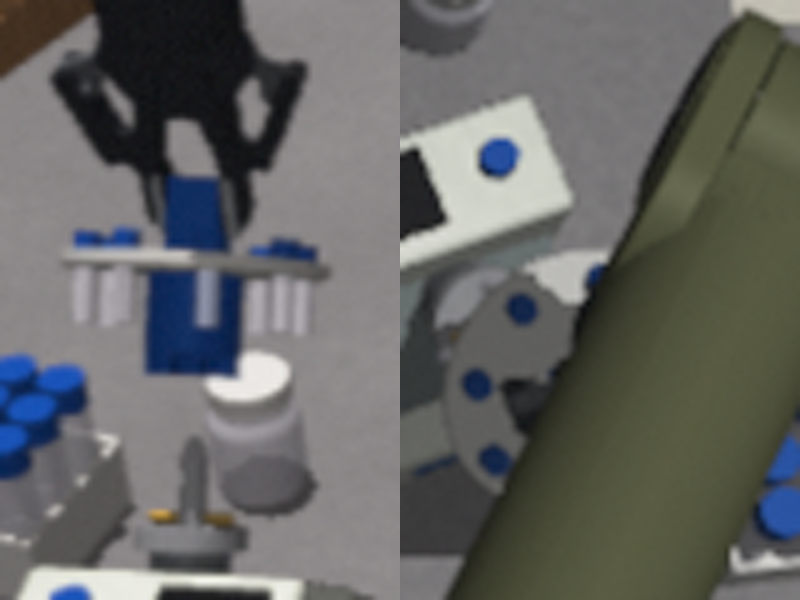

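Run:
```python
from h import *
az=np.radians(199); F=np.array([597,-215.8,130])
N=lambda th:np.r_[-np.sin(np.radians(th))*np.cos(az-np.pi),-np.sin(np.radians(th))*np.sin(az-np.pi),np.cos(np.radians(th))]
n=N(35); y=np.array([-np.sin(az-np.pi),np.cos(az-np.pi),0])
print("n",n,"flange,tip pred scene",proj("scene",[F,F+50*n]).round(1).tolist(),"top",proj("top",[F,F+50*n]).round(1).tolist())
o=ctrl.get_obs(); g=o["eef_pos"]+[0,0,18.7]
for th in(32,34,36):
    m=N(th); print(th,"grip98,disc60,foot0",proj("scene",[g,g-38*m,g-98*m]).round(1).tolist(), "disc ends",proj("scene",[g-38*m-72*y,g-38*m+72*y]).round(1).tolist(), "ray.n",((g-38*m)-cal("scene")[1])@m/1300)
# observed spindle/flange in initial pictures
S=np.load("scene0.npz")["p"]; T=np.load("top0.npz")["p"]
sc=lambda p,x,y,w,h:cv2.resize(p[y:y+h,x:x+w,::-1],(400,600),interpolation=cv2.INTER_CUBIC)
cv2.imwrite("pics/sp.png",np.hstack([sc(S,116,180,36,54),sc(T,314,112,36,54)]))
```

```text
n [-0.542 -0.187  0.819] flange,tip pred scene [[134.9, 204.9], [135.4, 186.9]] top [[333.1, 132.7], [339.3, 137.7]]
32 grip98,disc60,foot0 [[136.4, 140.4], [136.1, 154.4], [135.8, 176.3]] disc ends [[110.2, 153.3], [162.2, 155.5]] ray.n -0.028367886385558275
34 grip98,disc60,foot0 [[136.4, 140.4], [136.0, 154.4], [135.4, 176.3]] disc ends [[110.0, 153.3], [162.1, 155.5]] ray.n 0.005310617995486557
36 grip98,disc60,foot0 [[136.4, 140.4], [135.9, 154.4], [135.1, 176.4]] disc ends [[109.8, 153.3], [162.0, 155.5]] ray.n 0.03894703901688873
```

View pics/sp.png

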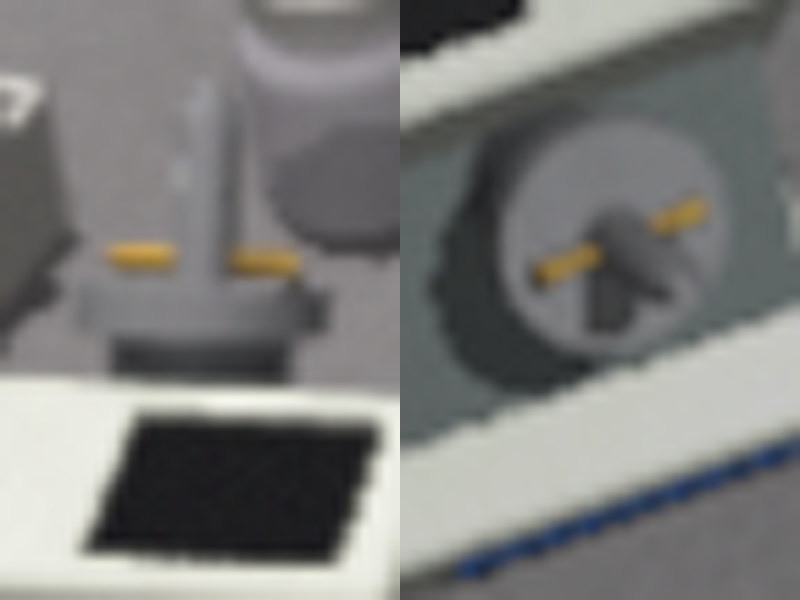

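The hub and spindle line up laterally in the scene view: foot at (134.5,174), tip at (134.6,188). The tilt is about 34° and the brass pin lies within a few degrees of level. I'll approach the tip and enter the bore slowly.

{"fn": "apply_moves", "kwargs": {
  "translation": [
    [0.004, 0, 0.01],
    [0.009, -0.001, 0.02],
    [0.012, -0.001, 0.029],
    [0.012, -0.001, 0.029],
    [0.0135, -0.001, 0.031],
    [0.015, -0.001, 0.033],
    [0.0165, -0.001, 0.035],
    [0.018, -0.001, 0.037],
    [0.019, -0.001, 0.039],
    [0.02, -0.001, 0.041],
    [0.02, -0.001, 0.041]
  ],
  "turn": [0, 0, 0, 0, 0, 0, 0, 0, 0, 0, 0],
  "fingers": [0.25, 0.25, 0.25, 0.25, 0.25, 0.25, 0.25, 0.25, 0.25, 0.25, 0.25]
}}

```text
time_s: 13.02
eef_pos: [524.9, -240.8, 220.0]
eef_rot: [3.098, 0.519, -0.001]
contact_force: [-0.8, -2.2, -5.9]
width: 29.8
grasp_force: 20.6
```

```bash
cat >> h.py <<'E'
az=np.radians(19); n=np.r_[-np.sin(np.radians(35))*np.cos(az),-np.sin(np.radians(35))*np.sin(az),np.cos(np.radians(35))]; F=np.array([597,-215.8,130])
ex=np.r_[np.cos(az)*np.cos(np.radians(35)),np.sin(az)*np.cos(np.radians(35)),np.sin(np.radians(35))]; ey=np.r_[-np.sin(az),np.cos(az),0]
def st():
    o=ctrl.get_obs(); g=o["eef_pos"]+[0,0,18.7]; f=o["contact_force"]-[-.5,.8,-3.7]; D=np.array([ex,ey,n])
    print("t",o["time_s"],"grip in drive frame",D@(g-F),"force drive",D@f,"torque drive",D@o["ft_torque"],o["grasp_force"],o["width"])
E
python3 - <<'E'
from h import *
st(); p,d=ctrl.read_camera("scene"); c=p[150:210,95:175]
cv2.imwrite("pics/i1.png",cv2.resize(c[:,:,::-1],(800,600),interpolation=cv2.INTER_CUBIC))
E
```

```text
t 13.025 grip in drive frame [ -0.209  -0.154 132.802] force drive [-2.255 -2.727 -1.113] torque drive [-0.53   0.435  0.231] 20.641356110572815 29.786776778109175
```

View pics/i1.png

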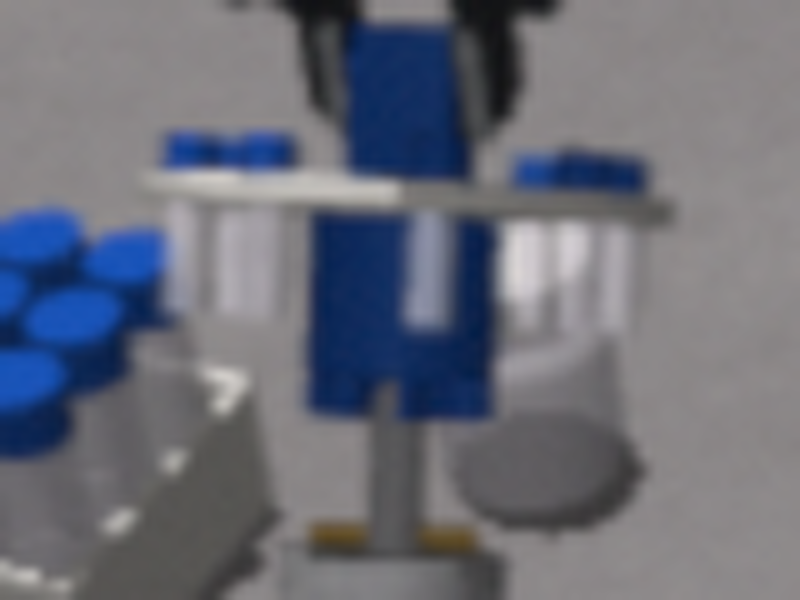

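Scene picture: the spindle has entered the bore (spindle x≈395, hub centre x≈402 in the crop) and sits about 2 mm to the −y side, which agrees with the force reading. I'll correct that and slide on.

{"fn": "apply_moves", "kwargs": {
  "translation": [
    [-0.001, 0.0012, 0.001],
    [-0.001, 0.0025, 0.001],
    [0.0005, 0.0025, 0.003],
    [0.002, 0.0025, 0.005],
    [0.0035, 0.0025, 0.0075],
    [0.005, 0.0025, 0.01],
    [0.007, 0.0025, 0.0125],
    [0.0085, 0.0025, 0.015],
    [0.0103, 0.0025, 0.0173],
    [0.0103, 0.0025, 0.0173]
  ],
  "turn": [0, 0, 0, 0, 0, 0, 0, 0, 0, 0],
  "fingers": [0.25, 0.25, 0.25, 0.25, 0.25, 0.25, 0.25, 0.25, 0.25, 0.25]
}}

```text
time_s: 14.32
eef_pos: [535.7, -239.0, 202.7]
eef_rot: [-3.098, -0.521, 0.001]
contact_force: [-0.1, 0.0, -4.8]
width: 29.8
grasp_force: 20.7
```

```bash
python3 -c "
from h import *
st()"
```

```text
t 14.325 grip in drive frame [ -1.22   -1.975 112.452] force drive [-0.469 -0.891 -0.96 ] torque drive [ 0.051  0.25  -0.034] 20.722438395023346 29.80503876166828
```

{"fn": "apply_moves", "kwargs": {
  "translation": [
    [0.0011, 0, 0.0016],
    [0.0023, 0, 0.0033],
    [0.0034, 0, 0.0049],
    [0.0046, 0, 0.0066],
    [0.0057, 0, 0.0082],
    [0.0066, 0, 0.0094],
    [0.0075, 0, 0.0107],
    [0.0075, 0, 0.0107]
  ],
  "turn": [0, 0, 0, 0, 0, 0, 0, 0],
  "fingers": [0.25, 0.25, 0.25, 0.25, 0.25, 0.25, 0.25, 0.25]
}}

```text
time_s: 15.32
eef_pos: [542.8, -236.7, 192.1]
eef_rot: [3.098, 0.52, -0.0]
contact_force: [-0.3, 0.3, -5.6]
width: 29.7
grasp_force: 20.6
```

```bash
python3 -c "
from h import *
st()"
```

```text
t 15.325 grip in drive frame [-1.198 -2.155 99.527] force drive [-1.078 -0.492 -1.602] torque drive [-0.084  0.312  0.006] 20.630735456943512 29.710133085601466
```

{"fn": "apply_moves", "kwargs": {
  "translation": [
    [0.0006, 0, 0.0008],
    [0.0011, 0, 0.0016],
    [0.0017, 0, 0.0025],
    [0.0023, 0, 0.0033],
    [0.0029, 0, 0.0041],
    [0.0029, 0, 0.0041]
  ],
  "turn": [0, 0, 0, 0, 0, 0],
  "fingers": [0.25, 0.25, 0.25, 0.25, 0.25, 0.25]
}}

```text
time_s: 16.08
eef_pos: [545.0, -236.1, 189.0]
eef_rot: [-3.098, -0.52, 0.001]
contact_force: [-5.1, 1.0, 2.1]
width: 30.0
grasp_force: 21.7
```

```bash
python3 -c "
from h import *
st()"
```

```text
t 16.075 grip in drive frame [-1.083 -2.318 95.671] force drive [-0.162  1.656  7.24 ] torque drive [ 0.518  1.119 -0.24 ] 21.66222631931305 29.979005882740967
```

Run:
```python
from h import *
p,d=ctrl.read_camera("scene"); c=p[165:225,95:175]
cv2.imwrite("pics/i2.png",cv2.resize(c[:,:,::-1],(800,600),interpolation=cv2.INTER_CUBIC))
for k in(0,8): print(k,((proj("scene",[F+k*n,F+(k+60)*n,F+(k+60)*n-72*ey,F+(k+60)*n+72*ey,F+(k+108)*n])-[95,165])*10).round().tolist())
```

```text
0 [[399.0, 399.0], [406.0, 182.0], [148.0, 171.0], [665.0, 194.0], [411.0, 8.0]]
8 [[400.0, 371.0], [407.0, 153.0], [149.0, 142.0], [666.0, 165.0], [412.0, -21.0]]
```

View pics/i2.png

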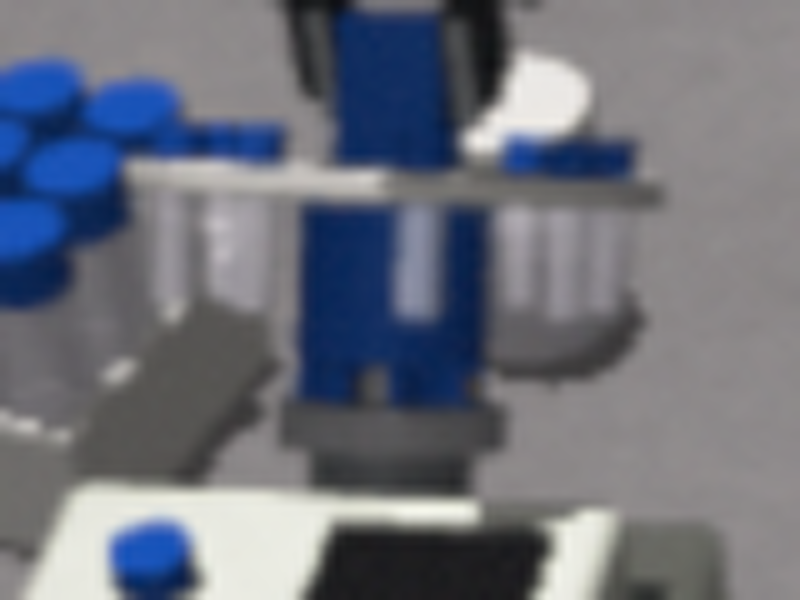

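The disc line is at crop y≈182, matching the prediction for fully home (182, against 153 if it were on the pin). The hub rests on the flange with the pin in the slots. I'll ease the load, open partly and withdraw upwards.

{"fn": "apply_moves", "kwargs": {
  "translation": [
    [0, 0, -0.001],
    [0, 0, -0.001],
    [0, 0, -0.001],
    [0, 0, -0.001],
    [0, 0, -0.001],
    [0, 0, -0.01],
    [0, 0, -0.025],
    [0, 0, -0.045],
    [0, 0, -0.07],
    [-0.02, 0, -0.1],
    [-0.05, 0, -0.12],
    [-0.05, 0, -0.12]
  ],
  "turn": [0, 0, 0, 0, 0, 0, 0, 0, 0, 0, 0, 0],
  "fingers": [0.25, 0.25, 0.55, 0.55, 0.55, 0.55, 0.55, 0.55, 0.55, 0.55, 0.55, 0.55]
}}

```text
time_s: 17.62
eef_pos: [497.3, -254.9, 311.8]
eef_rot: [3.098, 0.514, 0.009]
contact_force: [0.1, 0.9, -0.1]
width: 46.4
grasp_force: 0.0
```

Run:
```python
from h import *
st()
p,d=ctrl.read_camera("scene"); q,e=ctrl.read_camera("top")
a=cv2.resize(p[160:230,75:175,::-1],(400,280),interpolation=cv2.INTER_CUBIC); b=cv2.resize(q[85:190,270:420,::-1],(400,280),interpolation=cv2.INTER_CUBIC)
w=cv2.resize(p[:,:,::-1],(400,300)); w2=cv2.resize(q[:,:,::-1],(400,300))
cv2.imwrite("pics/fin.png",np.vstack([np.hstack([a,b]),np.hstack([w,w2])]))
print(((proj("scene",[F+60*n])-[75,160])*4))
```

```text
t 17.625 grip in drive frame [ 27.393  -4.541 225.643] force drive [ 2.606 -0.119  2.598] torque drive [-0.015  0.006 -0.023] 0.0 46.402109338670584
[[242.26   92.972]]
```

View pics/fin.png

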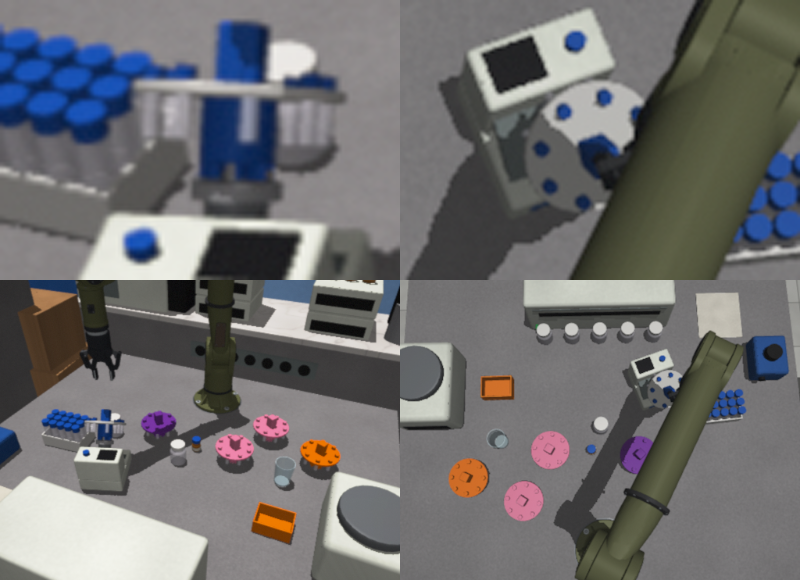

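The wheel stays home after release: the disc line is at crop (240,92) and the prediction was (242,93). The gripper is clear and the bystanders are where they were.

```bash
python3 -c "
from plant import ctrl
print(ctrl.job_done())"
```

```text
the job is handed in; nothing more can be done
None
```

The white tube wheel hangs on the slanted spindle with its hub home on the flange, released and handed in at about 18 s; the slots met the cross pin straight away, so no turn was needed, and the highest force I read on the rotator was about 7 N.

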